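# Find the stamped tube crate and slide it into the dispatch lane

## Task

Two empty white tube crates stand left and right of the dispatch lane, the strip of bench between the two grey lines; one of them has a stamp on its underside. Without gripping or lifting them, tip both crates over towards the robot, so that each lies on its side with its underside facing away from the robot, then push the stamped one sideways, still lying so and roughly square, until it is between the two lines. Leave the unstamped crate lying outside the lane, and do not disturb the other things on the bench.

Things in the scene. Friction and masses are not known exactly. Their poses are not given: they have to be found in the camera images.
- crate_a: white plastic tube crate, upright, open at the top, empty: 80 mm deep (its x, away from the robot within 0.25 rad), 150 wide (its y), 120 high (its z), walls 4, a 3 mm partition across the middle up to 99, inner floor 9 up; 0.35 to 0.55 kg. Origin: centre of the underside. Either crate may stand left or right. Pushed or pulled within 25 mm of the rim it tips instead of sliding; past about 40 degrees it falls over
- crate_b: the other crate, the same in all but the stamp. Tipped over towards the robot, a crate turns about its near bottom edge and then lies 120 mm deep, 150 wide and 80 high: its x axis straight up, its z axis (open mouth) towards the robot, its origin 40 mm above the bench in the middle of the face away from the robot. So lying, it slides flat when pushed low on its closed end
- stamp (a point): centre of the stamp, a dark round ink mark of 58 mm diameter in the middle of the underside of one of the two crates (recessed 4 mm in from the bottom edge, on that crate's axis); hidden while the crate stands upright
- lane: the dispatch lane: two grey strips flat in the bench top (nothing to bump into), 500 mm long along x, 20 mm wide, 230 mm apart between their inner edges and 270 mm over their outer edges; origin midway between them and midway along, on the bench; x away from the robot, y to its left
- tube_rack: bystander: pale rack with ten purple-capped tubes, 52 x 118 mm, 90 mm high; origin at the centre of its underside
- spray_bottle: bystander: white plastic bottle, diameter 60 mm, 150 mm high; origin at the centre of its underside
- jar: bystander: amber screw jar, diameter 64 mm, 80 mm high; origin at the centre of its underside
- tape_roll: bystander: clear tape roll lying flat, diameter 90 mm, 25 mm high; origin at the centre of its underside
- label_box: bystander: cardboard box, 60 x 90 mm, 45 mm high; origin at the centre of its underside
- reagent: bystander: small amber bottle with a black cap, diameter 48 mm, 100 mm high; origin at the centre of its underside
Mind the look-alikes: they are no part of the job. What is shaped like the crate_b but green or yellow is not meant.

How it is judged:
On the way:
1. both crates lie on their sides, tipped over towards the robot, outside the lane (angle between each of crate_a, crate_b's own x axis and vertical below 0.15 rad and (y of crate_a in the frame of lane above 0.16 m or y of crate_a in the frame of lane below -0.16 m)), for 0.2 s.
At the end, for the whole second after the job is handed in: At rest on their sides as tipped towards the robot (within 0.15 rad): the stamped crate, its origin within 55 mm of the lane's centre line and 250 mm of its middle along x, square to it within 0.6 rad; the unstamped one, its origin over 160 mm from the centre line (angle between each of crate_a, crate_b's own x axis and vertical below 0.15 rad and y of crate_a in the frame of lane between -0.055 and 0.055 m and x of crate_a in the frame of lane between -0.25 and 0.25 m and angle between the y axis of crate_a and the y axis of lane, either way round below 0.6 rad and (y of crate_b in the frame of lane above 0.16 m or y of crate_b in the frame of lane below -0.16 m) and linear speed of each of crate_a, crate_b below 0.02 m/s); the robot touches nothing.
It fails at once if a crate is lifted off the bench (its origin above 65 mm, or above 30 mm while upright) ((height (world z) of crate_a above 0.065 m or (angle between crate_a's own z axis and vertical below 0.3 rad and height (world z) of crate_a above 0.03 m)) or (height (world z) of crate_b above 0.065 m or (angle between crate_b's own z axis and vertical below 0.3 rad and height (world z) of crate_b above 0.03 m))).
It fails at once if the unstamped crate is moved into the lane (its origin within 130 mm of the centre line) (y of crate_b in the frame of lane between -0.13 and 0.13 m).
It fails at once if another thing on the bench is moved by more than 30 mm (distance of any of tube_rack, spray_bottle, jar, tape_roll, label_box, reagent from where it was at the start of the episode above 0.03 m).
It also fails if it takes over 69 s, if anything falls off the work surface, if the arm or the gripper's body presses on something with over 40 N, if the wrist force passes 120 N, or if a joint passes its speed limit or range.

## Robot

A 6-joint arm with a two-finger parallel gripper is mounted at the origin on the work surface. World frame = base frame: x ahead of the robot, y to its left, z up, the work surface at z = 0. Lengths are in m, angles in rad, forces in N, time in s.
With the tool pointing down it reaches from about 0.275 to 0.75 m from the base axis. Payload 10.2 kg.
Tool frame: the origin (TCP) lies midway between the tips of the shut fingers; the grasp point (between the pads) lies 19 mm behind it; y points along the fingers, z is the direction in which the jaws open and shut, and the axes are right-handed (so a half turn about y gives the same grasp; the last joint's range is limited). The gripper opens to 85 mm and grips with 20 to 120 N. Pads are 22 mm wide; open, the fingers measure 114 mm over their backs; the gripper's body (76 mm by 85 mm) begins 54 mm behind the grasp point. The pads swing forward as they close: fully open they stand 13 mm farther back than shut.
Start: joints at [1.004, 0.313, 1.498, -0, 1.331, -0.223], TCP at [0.177, 0.494, 0.231] pointing down, gripper open.
Joint ranges: [-2.94, 2.94], [-0.97, 2.17], [0.19, 2.56], [-1.23, 4.37], [0.02, 3.11], [-2.88, 2.88]. Speed limits (rad/s): [2.39, 2.39, 3.01, 3.14, 3.14, 3.14].

## Interface

Orientations are given as a unit quaternion [x, y, z, w].
In Python, from bench import * gives the robot as it stands. The module is installed in compiled form; this text tells all that it offers.
- The arm moves only by the shell command python3 -m inch 'ROWS' [OPENING]. ROWS is a JSON object of lists of equal length, an entry for each row: "xyz": the shift along the tool's x, y, z in cm, a list of three; "angular": the turn, a rotation vector about the tool's x, y, z in rad, a list of three. In form: {"xyz": [[x, y, z], ...], "angular": [[ax, ay, az], ...]}. A call has 1 to 8 rows; each row is the pose to reach, as a shift and turn from the pose measured when the call began, along the tool's axes at that moment; what a row does not reach only later rows make up. A row lasts 1/8 s, in which the tool goes at most 62.5 mm and 10.7 degrees, less where a joint would pass 70% of its speed; a pose out of reach is approached as far as the arm can. A call with a gripper value outside its range is refused whole. OPENING is the opening, from 0 (shut) to 1 (fully open), set as the call begins (- or left out, the last holds). The fingers move at their own pace and stop on an object; the grip force is fixed at half the most. Time passes only in rows, so rows that repeat a pose let the fingers close. It gives the time, the measured TCP pose, the force and the opening at its end, in the units of the state.
- get_obs(): the state, without advancing time (a new reading comes with each control period).
- get_image(name): name is "side" or "top" or "wrist"; returns (picture, depth): 400x640x3 uint8, blue, green, red; 400x640 float32, m along the optical axis (not along the pixel's ray), 0 where there is no reading.
- camera_model(name): a dict with "mtx" (3x3 intrinsics, pixels), "position" and "attitude" of the camera in the world. Camera axes: x right, y down, z forward; pixel columns grow to the right and rows downward; lengths in m; the calibration is good to about 2 mm. A picture is of the moment at which its call begins: read the wrist's pose just before it. camera_model takes no time and is no camera call; for the wrist camera it gives the pose at the moment of the call.
- job_done(): hands the job in, once; it reports no verdict.
The state is a dict: "time_s": time; "joints": joint angles; "qvel": joint speeds; "effort": joint torques, N m; "position": TCP position; "tcp_rot": TCP orientation; "ft_force": force on the tool from outside, world axes, zero at the start; "ft_torque": the same for the moment, N m; "gripper_width": finger opening in m.
Only numpy, scipy, OpenCV 4.12 (cv2) and the standard library are available. Lean on these libraries where they do the work, as an engineer would, in place of code of your own. Each camera call takes 0.05 s, during which the arm holds its last target. There are 200 camera calls.

## Working session

There is one attempt and no reset: what is moved stays moved. The work goes in short steps, Python scripts to look and compute and a shell command to move; the robot and the scene stay as the last step left them, time stands still between calls to the robot, and variables do not carry over. Pictures are saved under pics/ and viewed, about 8 in all and at most 12, crops included, and the job is handed in when it is done.

```bash
mkdir -p pics; cat > h.py <<'E'
from bench import *
import numpy as np, cv2
from scipy.spatial.transform import Rotation as R
def snap(n,f):
    m=camera_model(n); im,d=get_image(n); cv2.imwrite(f'pics/{f}.png',im); np.savez(f'pics/{f}.npz',d=d,K=m['mtx'],p=m['position'],a=np.array(m['attitude']))
    return im,d
def cloud(f):
    z=np.load(f'pics/{f}.npz'); d=z['d'];K=z['K'];a=z['a']
    Rm=a if a.shape==(3,3) else R.from_quat(a).as_matrix()
    v,u=np.mgrid[:400,:640]
    c=np.stack([(u-K[0,2])/K[0,0]*d,(v-K[1,2])/K[1,1]*d,d],-1)
    return c@Rm.T+z['p']
E
python3 - <<'E'
from h import *
for n in('top','side'):snap(n,n+'0')
o=get_obs()
for k in('time_s','position','tcp_rot','gripper_width'):print(k,o[k])
print(R.from_quat(o['tcp_rot']).as_matrix().round(2)); print(camera_model('top'),camera_model('side'))
E
```

```text
time_s 0.1
position [0.17686342 0.49406613 0.23080006]
tcp_rot [ 0.69706131 -0.12113757  0.12081225 -0.69630138]
gripper_width 0.08529865527901874
[[ 0.94 -0.    0.34]
 [-0.34 -0.    0.94]
 [-0.   -1.   -0.  ]]
{'mtx': array([[438.51383071,   0.        , 318.38658657],
       [  0.        , 438.51383071, 199.43268525],
       [  0.        ,   0.        ,   1.        ]]), 'position': array([0.45842952, 0.06733427, 1.18855568]), 'attitude': array([-0.698317  ,  0.71239079, -0.03970874,  0.05723595])} {'mtx': array([[372.78058026,   0.        , 332.22471199],
       [  0.        , 372.78058026, 201.85573192],
       [  0.        ,   0.        ,   1.        ]]), 'position': array([ 0.47155828, -0.80342148,  0.65065983]), 'attitude': array([ 0.88514066, -0.05492465,  0.03750054, -0.46054642])}
```

View pics/top0.png

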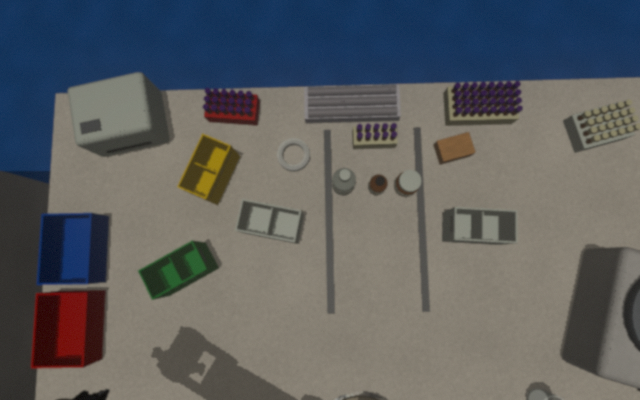

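View pics/side0.png

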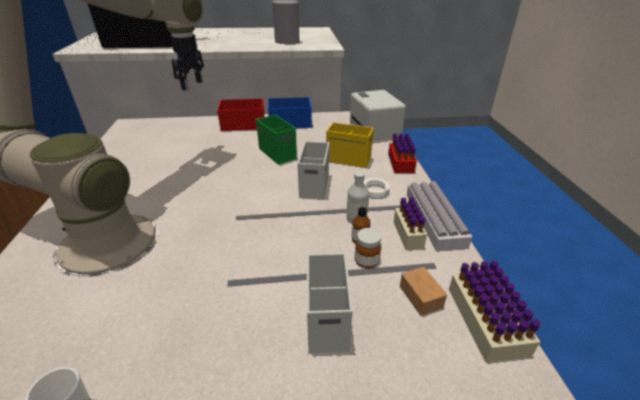

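The top view shows the white crates at about (271,222) on the left and (482,226) on the right. The lane lines run at columns ~330 and ~422, with the bottle, reagent and jar in the lane at row ~180. Next I'll measure them from depth.

```bash
python3 - <<'E'
from h import *
P=cloud('top0'); im=cv2.imread('pics/top0.png')
for n,(u0,v0,u1,v1),lo,hi in [('L',(228,190,312,252),.11,.13),('R',(435,195,530,255),.11,.13),('bottle',(325,155,362,200),.03,.2),('reag',(366,170,390,198),.03,.2),('jar',(395,165,425,200),.03,.2),('tape',(270,130,315,175),.012,.04),('box',(430,130,478,165),.03,.07),('green',(135,235,222,302),.1,.14),('yellow',(175,130,243,208),.1,.14)]:
    q=P[v0:v1,u0:u1].reshape(-1,3); q=q[(q[:,2]>lo)&(q[:,2]<hi)]
    r=cv2.minAreaRect((q[:,:2]*1000).astype(np.float32))
    print(n,len(q),'min',q.min(0).round(3),'max',q.max(0).round(3),np.round(r[0],0),np.round(r[1],0),round(r[2],1))
for p in [(328,135),(331,310),(417,130),(426,308)]: print(p,P[p[1],p[0]].round(3))
o=get_obs();m=camera_model('wrist');A=R.from_quat(o['tcp_rot'])
print('wristcam in tool',A.inv().apply(m['position']-o['position']).round(3),(A.inv()*R.from_quat(m['attitude'])).as_matrix().round(2),m['mtx'][0,0])
E
```

```text
L 354 min [0.505 0.136 0.11 ] max [0.611 0.299 0.126] [558. 218.] [151.  80.] 77.8
R 453 min [ 0.493 -0.386  0.11 ] max [ 0.581 -0.232  0.126] [ 536. -310.] [152.  80.] 85.6
bottle 507 min [ 0.632 -0.001  0.031] max [0.689 0.058 0.156] [660.  28.] [58. 57.] 87.9
reag 296 min [ 0.63  -0.085  0.03 ] max [ 0.678 -0.039  0.106] [653. -62.] [47. 46.] 22.9
jar 527 min [ 0.624 -0.169  0.03 ] max [ 0.684 -0.109  0.088] [ 654. -139.] [60. 59.] 88.2
tape 518 min [0.702 0.118 0.012] max [0.791 0.206 0.032] [746. 162.] [88. 89.] 88.0
box 808 min [ 0.712 -0.323  0.03 ] max [ 0.79  -0.222  0.052] [ 751. -273.] [60. 93.] 14.1
green 625 min [0.372 0.367 0.1  ] max [0.513 0.534 0.128] [442. 452.] [ 81. 152.] 28.1
yellow 655 min [0.592 0.281 0.1  ] max [0.783 0.444 0.126] [680. 338.] [171. 151.] 65.9
(328, 135) [ 0.804  0.065 -0.001]
(331, 310) [0.327 0.067 0.002]
(417, 130) [ 0.81  -0.181  0.005]
(426, 308) [ 0.329 -0.182  0.003]
wristcam in tool [-0.083 -0.141 -0.001] [[-0.    0.95  0.32]
 [-0.   -0.32  0.95]
 [ 1.    0.    0.  ]] 348.8880435205348
```

Lane centre is at y≈-0.057. The left crate is at (0.558, 0.218) with yaw -12°, and the right one at (0.536, -0.310) with yaw -4°. My plan is to go behind the left crate with the jaws open along its width and push its rim towards the robot.

```bash
cat > to.py <<'E'
# print tool-frame shift (cm) and yaw-turn for target x y z jawaxis_deg
from h import *; import sys
x,y,z,a=map(float,sys.argv[1:5]); o=get_obs(); A=R.from_quat(o['tcp_rot'])
print('t',round(o['time_s'],2),'at',np.round(o['position'],3),'F',np.round(o['ft_force'],1))
print('cm',(A.inv().apply(np.array([x,y,z])-o['position'])*100).round(1))
a=np.radians(a); T=np.array([[np.sin(a),0,np.cos(a)],[-np.cos(a),0,np.sin(a)],[0,-1,0]])
print('rot',(A.inv()*R.from_matrix(T)).as_rotvec().round(3))
E
python3 -m inch '{"xyz":[[26,0,-6],[52,0,-12],[52,0,-12],[52,0,-12],[52,0,-12],[52,0,-12],[52,0,-12],[52,0,-12]],"angular":[[0,-0.07,0],[0,-0.136,0],[0,-0.136,0],[0,-0.136,0],[0,-0.136,0],[0,-0.136,0],[0,-0.136,0],[0,-0.136,0]]}' 1
python3 to.py 0.622 0.204 0.09 77.8
```

```text
time_s: 1.1
position: [0.5991, 0.2226, 0.2305]
tcp_rot: [0.704, -0.074, 0.073, -0.703]
ft_force: [0.1, 0.6, 0.7]
gripper_width: 0.0854
t 1.1 at [0.599 0.223 0.23 ] F [0.1 0.6 0.7]
cm [ 2.6 14.  -1.3]
rot [ 0.001  0.005 -0.001]
```

```bash
python3 -m inch '{"xyz":[[3,0,-1.3],[3,5,-1.3],[3,9,-1.3],[3,12,-1.3],[3,14,-1.3],[3,14,-1.3]],"angular":[[0,0,0],[0,0,0],[0,0,0],[0,0,0],[0,0,0],[0,0,0]]}'
python3 - <<'E'
from h import *
snap('side','side1'); im=cv2.imread('pics/side1.png')[80:280,230:500]; cv2.imwrite('pics/side1c.png',cv2.resize(im,None,fx=2.5,fy=2.5))
E
```

```text
time_s: 1.85
position: [0.6246, 0.2034, 0.0887]
tcp_rot: [0.704, -0.075, 0.072, -0.703]
ft_force: [0.9, -0.1, 0.8]
gripper_width: 0.0854
```

View pics/side1c.png

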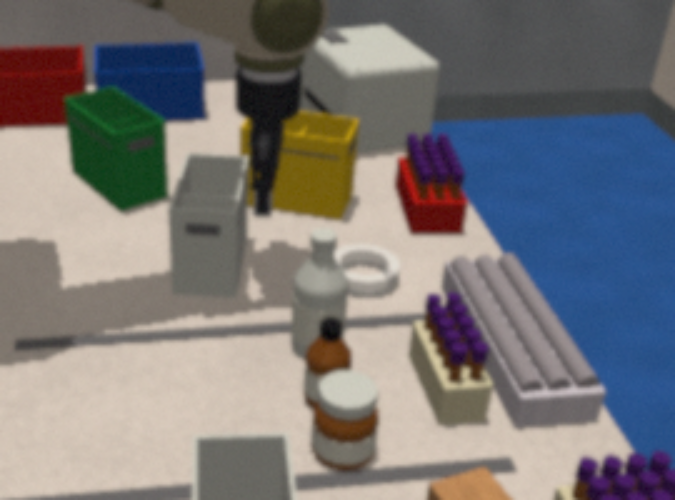

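The fingers (crop 262,205) are behind the far wall of the left crate with free space around them. Now I push towards the robot.

```bash
python3 -m inch '{"xyz":[[-1,0,0],[-2,0,0],[-3,0,0],[-4,0,0],[-5,0,0],[-5.8,-0.3,0],[-6.5,-0.6,0],[-7,-0.8,0]],"angular":[[0,0,0],[0,0,0],[0,0,0],[0,0,0],[0,0,0],[0,0,0],[0,0,0],[0,0,0]]}'
python3 - <<'E'
from h import *
snap('side','side2'); im=cv2.imread('pics/side2.png')[80:280,230:500]; cv2.imwrite('pics/side2c.png',cv2.resize(im,None,fx=2.5,fy=2.5))
E
```

```text
time_s: 2.9
position: [0.556, 0.218, 0.098]
tcp_rot: [0.704, -0.075, 0.072, -0.703]
ft_force: [0.3, 0.2, 0.6]
gripper_width: 0.0852
```

View pics/side2c.png

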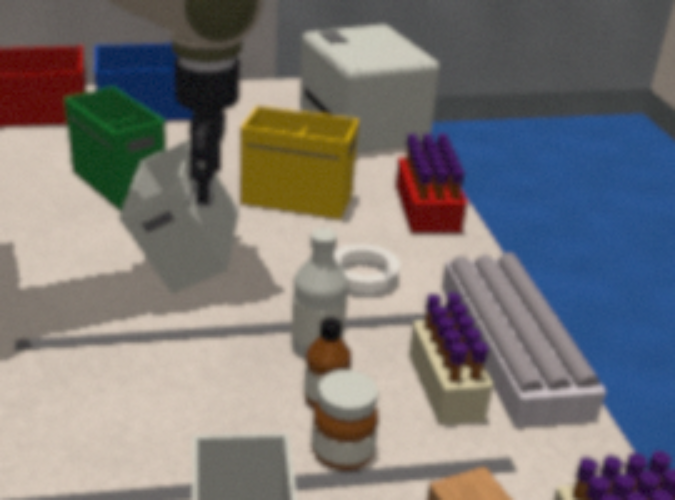

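It has tipped to about 35° on its near edge, with no slide. I continue the push.

```bash
python3 -m inch '{"xyz":[[-1,0,0],[-2,0,0],[-3,-0.2,0],[-4,-0.4,0],[-4,-2,0],[-4,-6,0],[-4,-11,0],[-4,-14,0]],"angular":[[0,0,0],[0,0,0],[0,0,0],[0,0,0],[0,0,0],[0,0,0],[0,0,0],[0,0,0]]}'
python3 to.py 0.602 -0.315 0.24 85.6
python3 - <<'E'
from h import *
snap('top','top3');P=cloud('top3')
q=P[170:320,200:330].reshape(-1,3); q=q[(q[:,2]>.065)&(q[:,2]<.095)]
print(len(q),cv2.minAreaRect((q[:,:2]*1000).astype(np.float32)))
E
```

```text
time_s: 3.95
position: [0.5178, 0.2267, 0.2423]
tcp_rot: [0.703, -0.073, 0.073, -0.703]
ft_force: [0.3, 0.2, -0.6]
gripper_width: 0.0852
t 3.95 at [0.518 0.227 0.242] F [ 0.3  0.2 -0.6]
cm [ 19.4   0.3 -51.3]
rot [ 0.001 -0.131  0.   ]
1344 ((526.4523315429688, 296.47845458984375), (370.0788269042969, 171.56973266601562), 42.040897369384766)
```

```bash
python3 -m inch '{"xyz":[[3,0,-6],[6,0,-12],[10,0,-25],[19.5,0,-51.3],[19.5,0,-51.3],[19.5,0,-51.3],[19.5,0,-51.3],[19.5,0,-51.3]],"angular":[[0,0,0],[0,-0.06,0],[0,-0.131,0],[0,-0.131,0],[0,-0.131,0],[0,-0.131,0],[0,-0.131,0],[0,-0.131,0]]}'
python3 to.py 0.602 -0.315 0.09 85.6
python3 - <<'E'
from h import *
snap('top','top4');P=cloud('top4')
q=P[180:320,220:320].reshape(-1,3); q=q[(q[:,2]>.065)&(q[:,2]<.095)]
print(len(q),cv2.minAreaRect((q[:,:2]*1000).astype(np.float32)))
E
```

```text
time_s: 5.0
position: [0.5973, -0.2678, 0.247]
tcp_rot: [-0.707, 0.025, -0.029, 0.707]
ft_force: [1.2, -0.1, 1.4]
gripper_width: 0.0853
t 5.0 at [ 0.597 -0.268  0.247] F [ 1.2 -0.1  1.4]
cm [ 0.7 15.7 -4.7]
rot [-0.     0.     0.007]
2893 ((528.693359375, 246.87335205078125), (303.76593017578125, 176.58949279785156), 6.012758255004883)
```

View pics/top4.png

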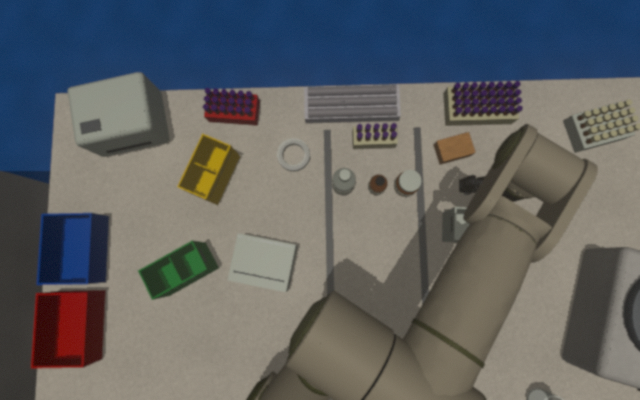

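The left crate lies flat (pixels 232-298, 235-290). Next is the right crate.

```bash
python3 -m inch '{"xyz":[[0.7,0,-4.7],[0.7,5,-4.7],[0.7,10,-4.7],[0.7,14,-4.7],[0.7,15.7,-4.7],[0.7,15.7,-4.7]],"angular":[[0,0,0.007],[0,0,0.007],[0,0,0.007],[0,0,0.007],[0,0,0.007],[0,0,0.007]]}'
python3 -m inch '{"xyz":[[-1,0,0],[-2,0,0],[-3,0,0],[-4,0,0],[-5,0,0],[-5.8,-0.3,0],[-6.5,-0.6,0],[-7,-0.8,0]],"angular":[[0,0,0],[0,0,0],[0,0,0],[0,0,0],[0,0,0],[0,0,0],[0,0,0],[0,0,0]]}'
python3 -m inch '{"xyz":[[-1,0,0],[-2,0,0],[-3,-0.2,0],[-4,-0.4,0],[-4,-2,0],[-2,-6,0],[0,-11,0],[4,-16,0]],"angular":[[0,0,0],[0,0,0],[0,0,0],[0,0,0],[0,0,0],[0,0,0],[0,0,0],[0,0,0]]}'
python3 - <<'E'
from h import *
snap('side','side5');snap('wrist','wr5')
P=cloud('top4');q=P[225:295,225:303].reshape(-1,3); q=q[(q[:,2]>.065)&(q[:,2]<.095)]
print(len(q),cv2.minAreaRect((q[:,:2]*1000).astype(np.float32)))
E
```

```text
time_s: 5.8
position: [0.6006, -0.3229, 0.089]
tcp_rot: [0.707, -0.03, 0.029, -0.706]
ft_force: [-0.1, 0.6, 0.8]
gripper_width: 0.0852
time_s: 6.8
position: [0.53, -0.3168, 0.0967]
tcp_rot: [0.707, -0.03, 0.028, -0.706]
ft_force: [-0.2, 0.3, -0.7]
gripper_width: 0.0856
time_s: 7.8
position: [0.5697, -0.3199, 0.259]
tcp_rot: [0.707, -0.03, 0.029, -0.706]
ft_force: [0.0, -1.3, 0.3]
gripper_width: 0.085
2888 ((455.7961120605469, 239.9735107421875), (150.9112548828125, 120.29357147216797), 77.72272491455078)
```

View pics/side5.png

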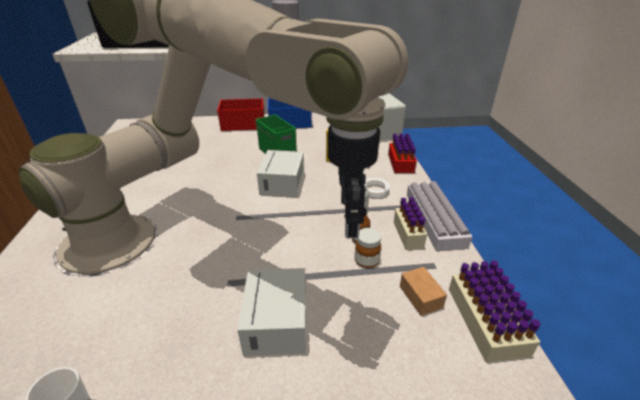

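Both crates lie on their sides, mouths towards the robot (side view: left one ~(282,173), right one ~(275,310)). To see the undersides I need the wrist camera turned to look back, so I check the joint room first.

```bash
python3 - <<'E'
from h import *
o=get_obs();print(np.round(o['joints'],2))
P=cloud('side5');q=P[255:360,235:310].reshape(-1,3);q=q[(q[:,2]>.07)&(q[:,2]<.09)]
print(len(q),cv2.minAreaRect((q[:,:2]*1000).astype(np.float32)))
E
python3 to.py 0.57 -0.31 0.19 85.6
```

```text
[-0.69  0.6   0.99 -0.    1.54 -2.18]
3947 ((432.0055847167969, -301.8152160644531), (152.88128662109375, 120.2320785522461), 85.26361846923828)
t 7.9 at [ 0.573 -0.321  0.263] F [-0.5  0.9 -0.5]
cm [-0.5  7.3  1.1]
rot [ 0.008 -0.004  0.009]
```

```bash
for i in 1 2; do python3 -m inch '{"xyz":[[0,0,0],[0,0,0],[0,0,0],[0,0,0],[0,0,0],[0,0,0]],"angular":[[0,0.18,0],[0,0.36,0],[0,0.54,0],[0,0.72,0],[0,0.9,0],[0,1.05,0]]}'|sed -n 1,3p; done
python3 -m inch '{"xyz":[[0,1,0],[0,2,0],[0,4,0],[0,6,0],[0,7,0],[0,7,0]],"angular":[[0,0.18,0],[0,0.36,0],[0,0.54,0],[0,0.72,0],[0,0.9,0],[0,1.05,0]]}'
python3 -c "
from h import *
snap('wrist','wr6')"
```

```text
time_s: 8.65
position: [0.5731, -0.3205, 0.2637]
tcp_rot: [0.597, -0.376, 0.385, -0.595]
time_s: 9.4
position: [0.573, -0.3204, 0.2642]
tcp_rot: [0.322, -0.625, 0.633, -0.325]
time_s: 10.15
position: [0.5732, -0.3207, 0.1938]
tcp_rot: [-0.04, -0.703, 0.709, 0.034]
ft_force: [-0.0, -0.5, -0.1]
gripper_width: 0.0851
```

View pics/wr6.png

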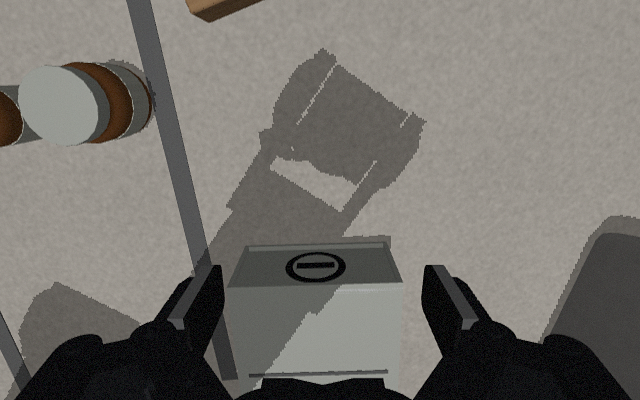

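The wrist view shows a dark round ink mark (~(315,267), ~60 px ≈ 57 mm) on the underside of the right crate, so that is the stamped one. I turn the jaw axis along the crate's depth, go to its right side and push it to the left.

```bash
python3 -m inch '{"xyz":[[0,-1,0],[0,-2,0],[0,-2,0],[0,-2,0],[0,-2,0],[0,-2,0],[0,-2,0],[0,-2,0]],"angular":[[0,-0.18,0],[0,-0.36,0],[0,-0.54,0],[0,-0.72,0],[0,-0.9,0],[0,-1.08,0],[0,-1.26,0],[0,-1.44,0]]}'
python3 to.py 0.435 -0.42 0.2 -4.7
```

```text
time_s: 11.2
position: [0.5732, -0.3205, 0.215]
tcp_rot: [0.438, -0.55, 0.559, -0.439]
ft_force: [-0.1, -0.5, -0.7]
gripper_width: 0.0858
t 11.2 at [ 0.573 -0.321  0.215] F [-0.1 -0.5 -0.7]
cm [ 12.9   1.5 -11.2]
rot [-0.01  -0.151  0.008]
```

```bash
python3 -m inch '{"xyz":[[4,0,-3.7],[8.6,0,-7.4],[12.9,1.5,-11.2],[12.9,1.5,-11.2],[12.9,1.5,-11.2]],"angular":[[0,-0.15,0],[0,-0.15,0],[0,-0.151,0],[-0.01,-0.151,0.008],[-0.01,-0.151,0.008]]}'
python3 to.py 0.435 -0.42 0.02 -4.7
```

```text
time_s: 11.82
position: [0.435, -0.4203, 0.2004]
tcp_rot: [0.479, -0.52, 0.52, -0.48]
ft_force: [-0.5, 0.2, -0.4]
gripper_width: 0.0856
t 11.82 at [ 0.435 -0.42   0.2  ] F [-0.5  0.2 -0.4]
cm [-0. 18. -0.]
rot [-0.     0.002 -0.   ]
```

```bash
python3 -m inch '{"xyz":[[0,5,0],[0,10,0],[0,14,0],[0,16.5,0],[0,18,0],[0,18,0]],"angular":[[0,0,0],[0,0,0],[0,0,0],[0,0,0],[0,0,0],[0,0,0]]}'
python3 - <<'E'
from h import *
snap('side','side7')
E
python3 to.py 0.435 -0.143 0.02 -4.7
```

```text
time_s: 12.58
position: [0.4357, -0.4197, 0.0202]
tcp_rot: [-0.48, 0.519, -0.519, 0.48]
ft_force: [-0.7, 0.9, 0.3]
gripper_width: 0.0853
t 12.62 at [ 0.436 -0.42   0.021] F [-0.   0.8  0.2]
cm [-27.6   0.1  -2.3]
rot [-0.001  0.003  0.001]
```

View pics/side7.png

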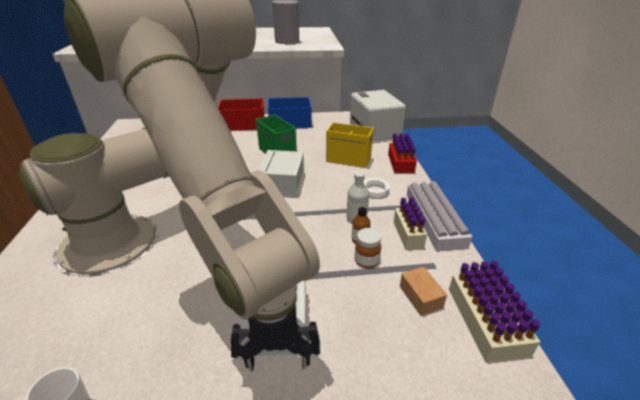

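The gripper (~(275,345)) stands at the right side of the crate, clear of everything. I push slowly.

```bash
python3 -m inch '{"xyz":[[-1.5,0,0],[-3,0,0],[-4.5,0,0],[-6,0,0],[-7.5,0,0],[-9,0,0],[-10.5,0,0],[-12,0,0]],"angular":[[0,0,0],[0,0,0],[0,0,0],[0,0,0],[0,0,0],[0,0,0],[0,0,0],[0,0,0]]}'
python3 - <<'E'
from h import *
snap('side','side8')
P=cloud('side8');q=P[200:370,180:340].reshape(-1,3);q=q[(q[:,2]>.073)&(q[:,2]<.086)&(q[:,1]<-.02)]
print(len(q),cv2.minAreaRect((q[:,:2]*1000).astype(np.float32)))
E
```

```text
time_s: 13.62
position: [0.4454, -0.2998, 0.0211]
tcp_rot: [0.48, -0.519, 0.52, -0.48]
ft_force: [-0.2, -5.1, 2.1]
gripper_width: 0.0856
557 ((451.224609375, -226.2051544189453), (176.6099395751953, 145.76995849609375), 85.64185333251953)
```

View pics/side8.png

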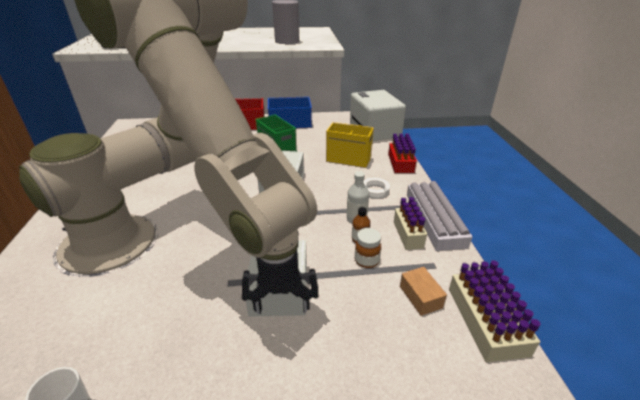

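The crate slides flat and square ahead of the fingers with about 5 N. I continue.

```bash
python3 -m inch '{"xyz":[[-1.5,0,0],[-3,0,0],[-4.5,0,0],[-6,0,0],[-7.5,0,0],[-9,0,0],[-10.5,0,0],[-12,0,0]],"angular":[[0,0,0],[0,0,0],[0,0,0],[0,0,0],[0,0,0],[0,0,0],[0,0,0],[0,0,0]]}'
python3 -m inch '{"xyz":[[-1.5,0,0],[-2.8,0,0],[-3.6,0,0],[-3.6,0,0],[-1,0,0],[2,0,0],[4,-3,0],[5,-8,0]],"angular":[[0,0,0],[0,0,0],[0,0,0],[0,0,0],[0,0,0],[0,0,0],[0,0,0],[0,0,0]]}'
python3 -m inch '{"xyz":[[3,-4,0],[8,-8,0],[14,-10,0],[20,-10,0],[25,-10,0],[25,-10,0]],"angular":[[0,0,0],[0,0,0],[0,0,0],[0,0,0],[0,0,0],[0,0,0]]}'
python3 - <<'E'
from h import *
im,_=snap('top','top9');snap('side','side9');P=cloud('top9')
for n,(a,b,c,d) in dict(R=(-.17,.10,.3,.6),L=(.12,.34,.3,.6)).items():
    q=P.reshape(-1,3);q=q[(q[:,2]>.07)&(q[:,2]<.09)&(q[:,1]>a)&(q[:,1]<b)&(q[:,0]>c)&(q[:,0]<d)]
    print(n,len(q),cv2.minAreaRect((q[:,:2]*1000).astype(np.float32)))
E
```

```text
time_s: 14.68
position: [0.4547, -0.1771, 0.0209]
tcp_rot: [-0.48, 0.519, -0.519, 0.48]
ft_force: [0.1, -2.5, -1.3]
gripper_width: 0.0854
time_s: 15.68
position: [0.4498, -0.2277, 0.1007]
tcp_rot: [-0.479, 0.521, -0.518, 0.48]
ft_force: [-0.1, -0.5, -0.1]
gripper_width: 0.0856
time_s: 16.42
position: [0.4286, -0.48, 0.1985]
tcp_rot: [-0.478, 0.522, -0.519, 0.479]
ft_force: [-0.1, 0.3, -0.5]
gripper_width: 0.0852
R 2927 ((451.29400634765625, -51.96415710449219), (150.40354919433594, 119.96985626220703), 84.7377700805664)
L 2878 ((456.0588073730469, 240.19723510742188), (151.0980987548828, 119.9674301147461), 77.67884063720703)
```

View pics/top9.png

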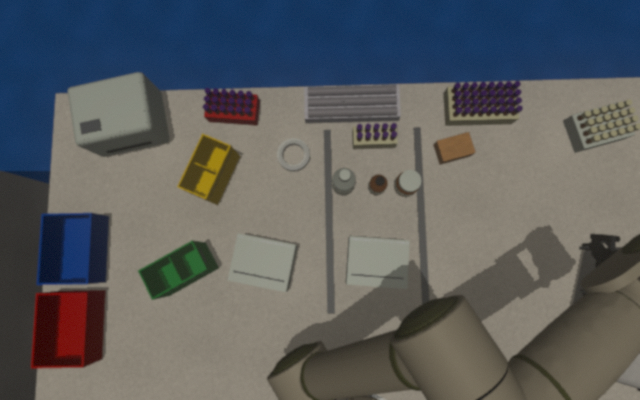

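The stamped crate is centred between the lines (347-410, 237-288). The other lies outside at (264,262), nothing else has moved, and the arm is clear.

```bash
python3 -c "
from h import *
print(job_done())"
```

```text
the job is handed in; nothing more can be done
None
```

I tipped both crates over towards the robot by pushing on their rims from behind, then pushed the stamped one left into the lane and handed the job in. The right-hand crate was the stamped one: the wrist camera showed a dark round mark of about 57 mm on its underside.

| Last check (top camera, about 16.5 s on the clock) | Stamped crate | Unstamped crate |
|---|---|---|
| Lying flat, top face about 80 mm up | yes | yes |
| Origin, distance from the lane's centre line | under 5 mm | about 0.28 m |
| Angle to the lane | about 0.09 rad | about 0.21 rad |

- **Stamped crate along the lane:** its origin is about 55 mm from the lane's middle along x, within the 250 mm allowed.
- **Other things on the bench:** they look unmoved in the last picture; I did not measure them again.
- **Forces:** the highest reading after any move was about 5 N, during the push. The arm ended clear of everything with close to zero force.
- **Not checked:** I did not look at the underside of the left crate. I took it as unstamped because the mark on the right one matched the description.

No check failed. Two depth readings, one of each crate, were wrong because the arm or a loose crop spoiled them. I repeated both with a clear view.

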